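Find the unpacked bearing block with a slotted feeler

ROBOT

A 7-joint arm with a two-finger parallel gripper is mounted at the origin on a cart in front of the work surface, level with it; the furniture and walls round the work are solid. World frame = base frame: x ahead of the robot, y to its left, z up, the work surface at z = 0. Lengths are in m, angles in rad, forces in N, time in s.
With the tool pointing down it reaches from about 0.4 to 0.875 m from the base axis. Payload 19.3 kg.
Tool frame: the origin (TCP) lies between the finger pads; the fingertips stand bot.tcp_to_tips ahead of it and the grasp point (between the pads) is the TCP (bot.tcp_to_tips is the distance from the TCP to the fingertips, in m); z points along the fingers, y is the line along which they close (so a half turn about z gives the same grasp; the last joint's range is limited). The gripper opens to 85 mm and grips with 20 to 120 N. Pads are 22 mm wide; open, the fingers measure 114 mm over their backs; the gripper's body (76 mm by 85 mm) begins 54 mm behind the grasp point. The pads swing forward as they close: fully open they stand 13 mm farther back than shut.
Start: joints at [1.269, 0.521, -0.036, 1.599, 0.021, 1.021, -0.113], TCP at [0.144, -0.608, 0.213] pointing down, gripper open.
Joint ranges: [-2.91, 2.91], [-0.3, 2.13], [-1.5, 1.42], [0.17, 2.43], [-1.26, 4.41], [0.16, 1.93], [-2.52, 2.52]. Speed limits (rad/s): [1.89, 1.89, 2.39, 2.39, 3.01, 3.01, 3.01].

INTERFACE

Orientations are given as [roll, pitch, yaw] about the fixed x, y, z axes, in that order (R = Rz(yaw) Ry(pitch) Rx(roll)).
In Python, from workcell import telemetry, grab_frame, bot gives the robot as it stands. The module is installed in compiled form; this text tells all that it offers.
- The arm moves only by the shell command python3 -m crank 'ROWS' [FORCE]. ROWS is text: rows parted by semicolons, each of 7 numbers parted by spaces: the finger opening in m, from 0 to 0.0854, then the shift along the tool's x, y, z in m, then the turn, a rotation vector about the tool's x, y, z in degrees. A call has exactly 8 rows; each row shifts and turns the commanded pose from where the row before left it, along the tool's axes as they then stand; what a row does not reach is not made up. A row lasts 1/12 s, in which the tool goes at most 41.7 mm and 7.16 degrees, less where a joint would pass 70% of its speed; a pose out of reach is approached as far as the arm can. A call with a gripper value outside its range is refused whole. The fingers move at their own pace and stop on an object; FORCE is the grip in N (left out, the last holds). Time passes only in rows, so rows that do not move let the fingers close, or fill a call up. It gives the time, the measured TCP pose, the force, the opening and the grip force at its end, in the units of the state.
- telemetry.observe(): the state, without advancing time (a new reading comes with each control period).
- grab_frame(name): name is "scene" or "side" or "wrist"; returns a dict with "pixels" (420x560x3 uint8, red, green, blue), "depth" (420x560 float32, m along the optical axis (not along the pixel's ray), 0 where there is no reading), "vertical_fov" (degrees; the focal length in pixels is half the picture's height over the tangent of half this angle, whatever the lens; pixels are square), "cx", "cy" (the principal point, pixels), "R" (3x3) and "t" (3): a world point X has camera coordinates R X + t; the wrist camera has in their place "hand_eye" (4x4, takes a point from camera to tool coordinates, whose origin is the TCP and whose axes are the flange's). Camera axes: x right, y down, z forward; pixel columns grow to the right and rows downward; lengths in m; the calibration is good to about 2 mm. A picture is of the moment at which its call begins: read the wrist's pose just before it.
- bot.job_done(): hands the job in; it is judged then, once.
The state is a dict: "clock": time; "qpos": joint angles; "qd": joint speeds; "joint_efforts": joint torques, N m; "position": TCP position; "tool_rot": TCP orientation; "force": force on the tool from outside, world axes, zero at the start; "moment": the same for the moment, N m; "grip_width": finger opening in m; "finger_force": force on a finger pad.
Only numpy, scipy, OpenCV 4.12 (cv2) and the standard library are available. Lean on these libraries where they do the work, as an engineer would, in place of code of your own. Each camera call takes 0.05 s, during which the arm holds its last target. There are 200 camera calls.

TASK

The three bearing blocks of this little line shaft should all stand on packing plates, but under one block the front plate has been left out. Pick up the slotted steel feeler by its upright lug and try it under the front foot of the blocks, sliding it flat along the base plate and never forcing it where it jams, until you find the foot that takes it; there push it gently fully home, so that the bottom of its slot meets the holding-down bolt, and let go of it. Leave the other things on the bench alone.

Things in the scene. Friction and masses are not known exactly. Their poses are not given: they have to be found in the camera images.
- stand: Shaft stand, fixed: dark steel base plate 200 (x) by 240 (y) by 10 mm; on it three alike grey bearing blocks in a row along y, 80 mm apart, carrying a 16 mm shaft along y, 28 mm behind the origin. Block tops 73 mm above the bench. Origin: centre of the plate's underside; +x away from the robot, +y left. The plate reaches 62 mm in front of the feet.
- bolt_left (a point): Axis of the front bolt (8 mm shank) of the left block, at the plate's top, 10 mm above the bench; axes as the stand's, the feeler slides in along +x, from the front only. The front foot round it is 42 mm wide, 13 mm thick, its front edge 26 mm before the axis (bevelled 3 mm below), its flat underside 5.5 mm above the plate. The same holds for all three blocks.
- bolt_middle (a point): The same point for the middle block. Under two of the three front feet a packing plate, not seen from above, fills the gap from 9 mm behind the foot's front edge on: there the feeler enters 9 mm and jams hard. Under the third (which one differs every time) only the bolt crosses the gap.
- bolt_right (a point): The same point for the right block.
- feeler_lug (a point): Centre of the feeler's upright lug, 16 (x) by 26 (y) mm, standing to 50 mm; this point is 25 mm above the underside. The feeler is one piece of steel, about 0.16 kg, lying flat, lug up: from the lug a blade 4 mm thick and 32 mm wide runs along +x to a forked tip 92 mm ahead of this point; it ends 8 mm behind it. z up.
- feeler_slot (a point): Middle of the bottom of the fork's slot, 70 mm ahead of the lug's centre and 2 mm above the underside; axes as the lug's. The slot is 13 mm wide and 22 mm deep, its mouth flared to 20 mm. Fully home, this point touches the front of the bolt's shank, 4 mm before the bolt's axis, with the blade flat on the plate.
- feeler: The feeler as a whole; origin on its underside, below the lug's centre, same axes. Beyond its tip and beside the way to the stand stands a fixed bench vice 72 mm high.
- paste_jar: Bystander: round paste jar with a black lid, 55 mm across, 46 mm high; origin under its centre.
- hex_driver: Bystander: driver with a red handle, 170 mm long (y), 24 mm high, lying; origin under its centre.
- calliper: Bystander: calliper, 200 mm long (y), 66 mm wide, 8 mm high, lying; origin under its centre.
- flat_file: Bystander: flat file with a wooden handle, 245 mm long (y), 23 mm high, lying; origin under its centre.
Things that resemble listed ones, but are neither listed nor needed, are in the scene too. Leave any purple look-alike of the feeler alone.

How it is judged:
On the way:
1. the feeler is lifted off the bench (height (world z) of feeler above 0.012 m), for 0.2 s.
At the end, for the whole second after the job is handed in: The feeler lies flat (within 0.05 rad) and at rest on the base plate under the front foot that takes it, pointing straight in within 0.15 rad, astride the bolt (within 4.5 mm sideways), the bottom of its slot within 3.5 mm of touching the bolt's shank (((x of feeler_slot in the frame of bolt_left between -0.0075 and 0 m and y of feeler_slot in the frame of bolt_left between -0.0045 and 0.0045 m and z of feeler_slot in the frame of bolt_left between -0.001 and 0.005 m) or (x of feeler_slot in the frame of bolt_middle between -0.0075 and 0 m and y of feeler_slot in the frame of bolt_middle between -0.0045 and 0.0045 m and z of feeler_slot in the frame of bolt_middle between -0.001 and 0.005 m) or (x of feeler_slot in the frame of bolt_right between -0.0075 and 0 m and y of feeler_slot in the frame of bolt_right between -0.0045 and 0.0045 m and z of feeler_slot in the frame of bolt_right between -0.001 and 0.005 m)) and angle between feeler's own z axis and vertical below 0.05 rad and angle between the x axis of feeler and the x axis of stand, either way round below 0.15 rad and linear speed of feeler below 0.01 m/s).
It fails at once if the feeler's blade is forced: more than 30 N between a prong of its fork and anything, or between the feeler and the stand (contact force between any of feeler_c0, feeler_c1 and anything else above 30 N or contact force between feeler and stand above 30 N).
It fails at once if a bystander is moved by more than 20 mm (distance of any of paste_jar, hex_driver, calliper, flat_file from where it was at the start of the episode above 0.02 m).
It also fails if it takes over 69 s, if anything falls off the work surface, if the arm or the gripper's body presses on something with over 40 N, if the wrist force passes 120 N, or if a joint passes its speed limit or range.

## Working session

There is one attempt and no reset: what is moved stays moved. The work goes in short steps, Python scripts to look and compute and a shell command to move; the robot and the scene stay as the last step left them, time stands still between calls to the robot, and variables do not carry over. Pictures are saved under pics/ and viewed, at most 10 in all, crops included, and the job is handed in when it is done.

```bash
mkdir -p pics
cat > h.py <<'E'
import numpy as np, cv2
from scipy.spatial.transform import Rotation as Ro
from workcell import telemetry, grab_frame, bot
def save(f,name,crop=None,s=1):
    im=f["pixels"][:,:,::-1]
    if crop: x0,y0,x1,y1=crop; im=im[y0:y1,x0:x1]
    if s!=1: im=cv2.resize(im,None,fx=s,fy=s,interpolation=cv2.INTER_CUBIC)
    cv2.imwrite("pics/"+name,im)
def cloud(f,st=None):
    d=f["depth"]; h,w=d.shape; fl=h/2/np.tan(np.radians(f["vertical_fov"]/2))
    v,u=np.mgrid[:h,:w]
    P=np.stack([(u-f["cx"])/fl*d,(v-f["cy"])/fl*d,d],-1)
    if "R" in f: W=(P-f["t"])@f["R"]
    else:
        H=f["hand_eye"]; T=P@H[:3,:3].T+H[:3,3]
        W=T@Ro.from_euler("xyz",st["tool_rot"]).as_matrix().T+st["position"]
    W[d==0]=np.nan
    return W
E
python3 - <<'E'
from h import *
s=telemetry.observe(); print(s); print(bot.tcp_to_tips)
for n in("scene","side"):
    f=grab_frame(n); save(f,n+"0.png",s=1.4); np.savez(n+"0.npz",W=cloud(f),p=f["pixels"])
E
```

```text
{'clock': 0.0, 'qpos': array([ 1.26880635,  0.52200201, -0.03632078,  1.59999693,  0.02119559,
        1.02111846, -0.11282412]), 'qd': array([ 1.04346720e-07, -9.85895330e-04,  6.09616181e-04, -6.75166226e-04,
        4.11851999e-04,  1.39536932e-04,  2.46331016e-04]), 'joint_efforts': array([ 1.49383754e-04, -9.27131367e+01,  1.97991706e+00, -3.69933307e+01,
        1.78651797e-02,  8.23347014e-03,  5.99324903e-05]), 'position': array([ 0.14345183, -0.60794451,  0.21273727]), 'tool_rot': array([-3.14045568e+00,  8.17100066e-05,  2.31747690e-01]), 'force': array([0.21615839, 0.19476687, 0.10130233]), 'moment': array([ 0.01455026,  0.0249961 , -0.0315422 ]), 'finger_force': 0.0, 'grip_width': 0.08521340692358394}
0.019
```

View pics/scene0.png

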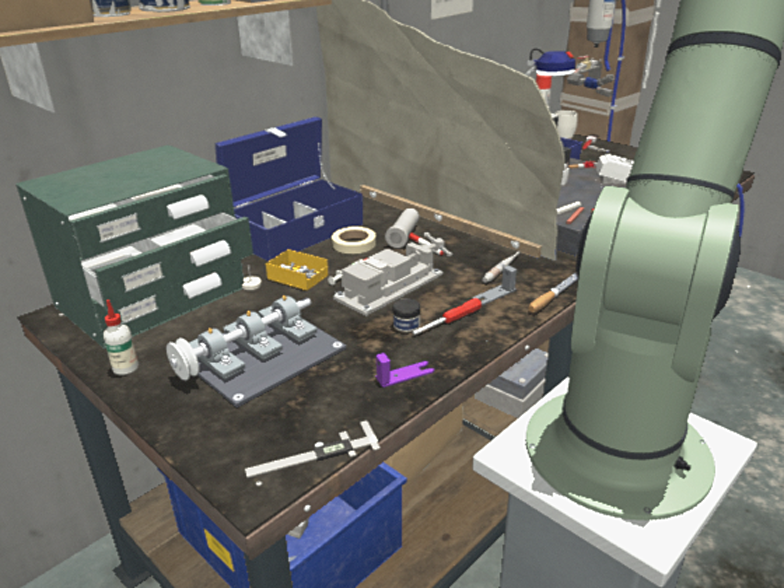

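View pics/side0.png

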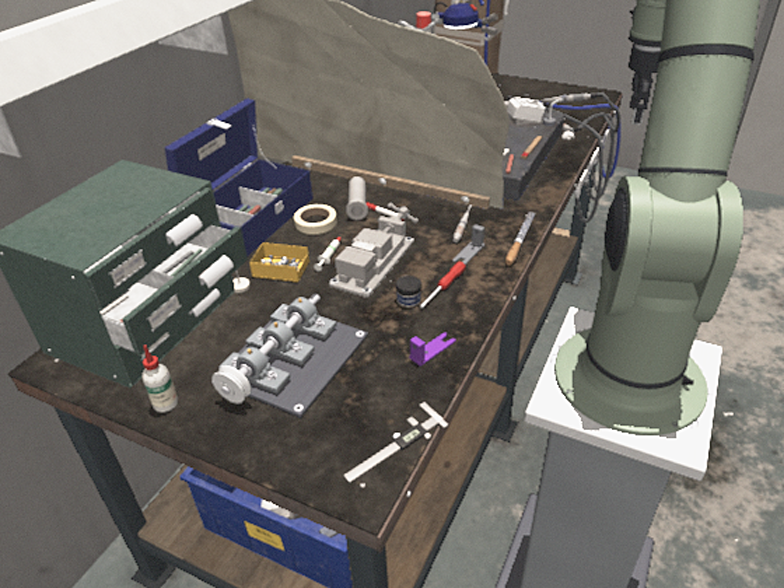

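Scene picture (1.4×): the grey steel feeler's lug is at (510,278), its blade running to about (480,298) toward the vice at (390,275). The purple look-alike is at (400,372), to be ignored, and the stand is at (255,345). Other feeler-like things are the hex driver (450,315) and the marker (500,266). Next, measure with a top view and one close crop.

Run:
```python
from h import *
S=400
top=np.zeros((560,800,3),np.uint8)
# x 0.25..0.95 (up), y +0.6..-0.4 => right ; 800 px/m
zb=np.full((560,800),-1.)
for n in("scene","side"):
    a=np.load(n+"0.npz");W=a["W"].reshape(-1,3);p=a["p"].reshape(-1,3)
    ok=np.isfinite(W).all(1)&(W[:,2]>-.02)&(W[:,2]<.12);W=W[ok];p=p[ok]
    r=((0.95-W[:,0])*800).astype(int);c=((0.65-W[:,1])*800).astype(int)
    m=(r>=0)&(r<559)&(c>=0)&(c<799)
    for R,C,z,q in zip(r[m],c[m],W[m,2],p[m]):
        for dr in(0,1):
            for dc in(0,1):
                if z>zb[R+dr,C+dc]: zb[R+dr,C+dc]=z;top[R+dr,C+dc]=q[::-1]
cv2.imwrite("pics/top.png",top)
a=np.load("scene0.npz")
im=a["p"][150:290,200:430,::-1]; cv2.imwrite("pics/crop.png",cv2.resize(im,None,fx=3.4,fy=3.4,interpolation=cv2.INTER_CUBIC))
for u,v in((364,199),(350,208),(286,264),(160,245)): print(u,v,a["W"][v,u])
```

```text
364 199 [ 0.39621218 -0.28186929  0.03110028]
350 208 [ 0.42147467 -0.24978797  0.00420237]
286 264 [0.3720568  0.07950955 0.00169514]
160 245 [0.60239223 0.28539816 0.05502989]
```

View pics/top.png

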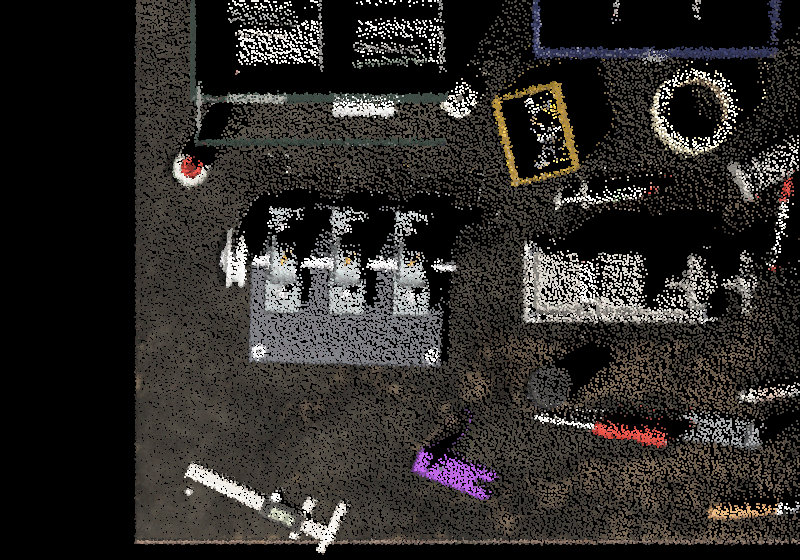

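View pics/crop.png

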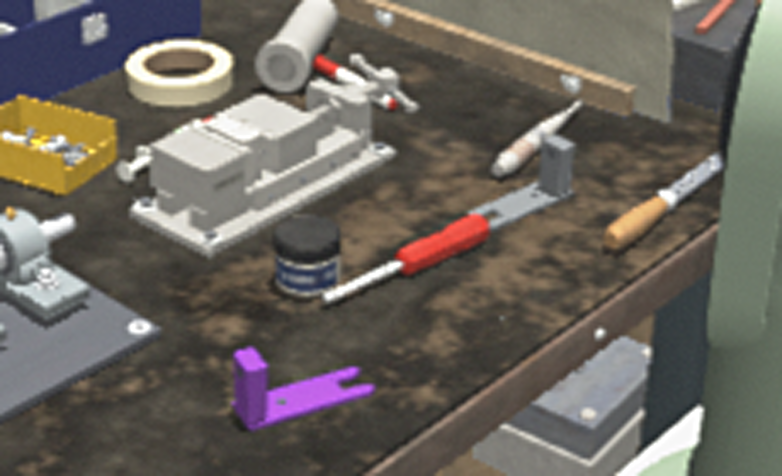

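Chosen: the grey piece with its lug at scene (364,199), confirmed in the crop at (557,170) with its slot end at (485,215). In the top view the lug is at about x 0.41, y -0.29 and points along +y. I'm moving above it for a wrist look.

```bash
python3 -m crank '0.085 0.025 -0.0186 0.004 0 0 0;0.085 0.025 -0.0186 0.004 0 0 0;0.085 0.025 -0.0186 0 0 0 0;0.085 0.025 -0.0186 0 0 0 0;0.085 0.025 -0.0186 0 0 0 0;0.085 0.025 -0.0186 0 0 0 0;0.085 0.025 -0.0186 0 0 0 0;0.085 0.025 -0.0186 0 0 0 0' 20
python3 -m crank '0.06 0.02 -0.015 0 0 0 0;0.06 0.02 -0.015 0 0 0 0;0.06 0.02 -0.015 0 0 0 0;0.06 0 0 0 0 0 -7;0.06 0 0 0 0 0 -7;0.06 0 0 0 0 0 -7;0.06 0 0 0 0 0 -7;0.06 0 0 0 0 0 -7'
python3 -m crank '0.06 0 0 0 0 0 -7;0.06 0 0 0 0 0 -7;0.06 0 0 0 0 0 -7;0.06 0 0 0 0 0 -7;0.06 0 0 0 0 0 -7;0.06 0 0 0 0 0 -4;0.06 0 0 0 0 0 0;0.06 0 0 0 0 0 0'
python3 - <<'E'
from h import *
s=telemetry.observe(); f=grab_frame("wrist"); W=cloud(f,s); np.savez("w1.npz",W=W,p=f["pixels"])
print(s["position"],s["tool_rot"],s["qpos"])
save(f,"w1.png",s=1.4)
for n,Wn in(("wrist",W),("scene",np.load("scene0.npz")["W"]),("side",np.load("side0.npz")["W"])):
    P=Wn.reshape(-1,3); m=(abs(P[:,0]-.41)<.05)&(abs(P[:,1]+.29)<.05)&(P[:,2]>.044)&(P[:,2]<.056); q=P[m]
    print(n,len(q), q.mean(0) if len(q) else 0, np.percentile(q,[3,97],axis=0) if len(q) else 0)
    if len(q)>20:
        r=cv2.minAreaRect((q[:,:2]*1000).astype(np.float32)); print(r)
    # blade
    m=(abs(P[:,0]-.41)<.04)&(P[:,1]>-.27)&(P[:,1]<-.215)&(P[:,2]>.0025)&(P[:,2]<.007);q=P[m]
    print("blade",len(q),cv2.minAreaRect((q[:,:2]*1000).astype(np.float32)))
E
```

```text
clock: 0.77
position: [0.3046, -0.4161, 0.2052]
tool_rot: [-3.141, 0.0, 0.232]
force: [1.4, -0.5, 0.6]
grip_width: 0.0849
finger_force: 0.0
clock: 1.43
position: [0.352, -0.3598, 0.2051]
tool_rot: [-3.141, -0.0, 0.849]
force: [0.1, 0.1, -0.6]
grip_width: 0.0597
finger_force: 0.0
clock: 2.1
position: [0.3519, -0.36, 0.2051]
tool_rot: [-3.141, -0.0, 1.52]
force: [0.0, 0.1, 0.0]
grip_width: 0.0602
finger_force: 0.0
[ 0.35188627 -0.35996346  0.20512609] [-3.14136136e+00 -3.71078713e-04  1.52034714e+00] [ 0.99569238  0.36165981 -0.40275257  1.90843199  0.17685115  0.90628596
  0.45622371]
wrist 456 [ 0.40802182 -0.2934101   0.04986348] [[ 0.39605513 -0.30113489  0.04742007]
 [ 0.42011729 -0.28566883  0.05163053]]
((408.4906005859375, -293.5397644042969), (15.865321159362793, 26.077295303344727), 81.56167602539062)
blade 1576 ((418.126708984375, -242.3666534423828), (51.80338668823242, 54.969581604003906), 0.6908161044120789)
scene 36 [ 0.40575623 -0.29003308  0.04837724] [[ 0.39355645 -0.29737756  0.04444474]
 [ 0.41848022 -0.28278787  0.05092221]]
((407.1189880371094, -292.3558044433594), (17.273832321166992, 28.83461570739746), 81.10784149169922)
blade 84 ((409.4916687011719, -241.1409454345703), (53.02018737792969, 70.64696502685547), 88.97187805175781)
side 31 [ 0.40398553 -0.29261647  0.04860458] [[ 0.39172312 -0.30380398  0.04470437]
 [ 0.41669869 -0.2845289   0.0515956 ]]
((404.58319091796875, -295.5445556640625), (26.273601531982422, 22.258333206176758), 1.1230744123458862)
blade 74 ((412.8708190917969, -243.55831909179688), (74.03984832763672, 52.986228942871094), 14.991546630859375)
```

View pics/w1.png

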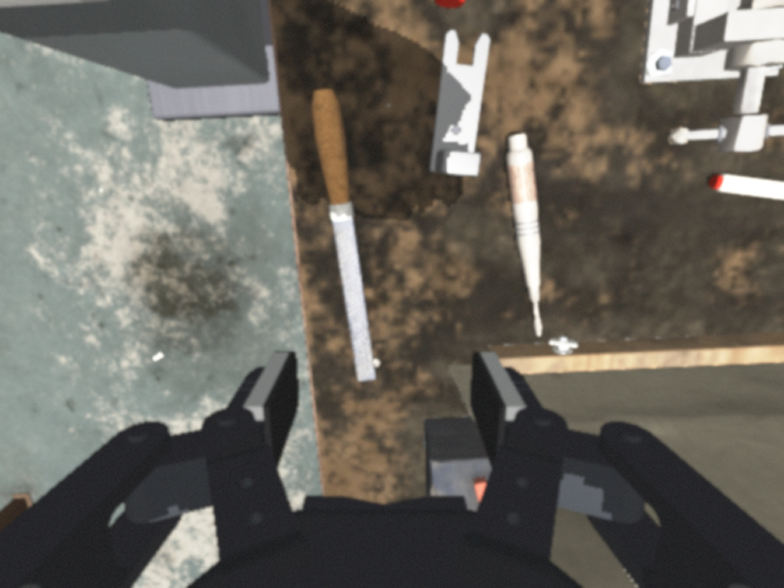

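The wrist view shows the grey feeler's lug at (460,162) and its fork at (467,40). The marker sits just right of it at (525,190). The lug top measures 16×26 mm at z 0.050, centre (0.408, -0.2935), yaw 81.6°. Going to grasp.

```bash
python3 -m crank '0.04 0.0173 0.0132 0.015 0 0 0;0.04 0.0173 0.0132 0.015 0 0 0;0.04 0.0173 0.0132 0.015 0 0 0;0.04 0.0173 0.0131 0.015 0 0 0;0.04 0 0 0.01 0 0 5.5;0.04 0 0 0.01 0 0 0;0.04 0 0 0.01 0 0 0;0.04 0 0 0 0 0 0'
python3 - <<'E'
from h import *
s=telemetry.observe(); f=grab_frame("wrist"); W=cloud(f,s)
print(s["position"],s["tool_rot"],s["grip_width"])
P=W.reshape(-1,3); m=(abs(P[:,0]-.41)<.03)&(abs(P[:,1]+.29)<.03)&(P[:,2]>.045)&(P[:,2]<.056); q=P[m]
print(len(q), cv2.minAreaRect((q[:,:2]*1000).astype(np.float32)))
p=f["pixels"]; 
m=(abs(P[:,0]-.46)<.03)&(abs(P[:,1]+.29)<.02)&(P[:,2]>.006)&(P[:,2]<.04); q=P[m]; print("marker",len(q), q.min(0) if len(q) else 0,q.max(0) if len(q) else 0)
E
```

```text
clock: 2.82
position: [0.407, -0.2934, 0.1137]
tool_rot: [-3.139, -0.001, 1.428]
force: [-0.1, 1.0, 0.1]
grip_width: 0.04
finger_force: 0.0
[ 0.40695311 -0.29340434  0.11369926] [-3.13946281e+00 -5.79963349e-04  1.42836399e+00] 0.03999929975432405
705 ((408.6349792480469, -292.9313659667969), (15.473994255065918, 25.168222427368164), 81.58170318603516)
marker 841 [ 0.45065058 -0.3099941   0.00617323] [ 0.47238063 -0.27516977  0.02128984]
```

```bash
python3 -m crank '0.04 0 0.0014 0.02 0 0 0;0.04 0 0 0.02 0 0 0;0.04 0 0 0.02 0 0 0;0.04 0 0 0.0125 0 0 0;0.04 0 0 0.005 0 0 0;0.02 0 0 0 0 0 0;0.01 0 0 0 0 0 0;0.01 0 0 0 0 0 0' 30
python3 -m crank '0.01 0 0 0 0 0 0;0.01 0 0 0 0 0 0;0.01 0 0 -0.01 0 0 0;0.01 0 0 -0.02 0 0 0;0.01 0 0 -0.02 0 0 0;0.01 0 0 -0.02 0 0 0;0.01 0 0 -0.02 0 0 0;0.01 0 0 0 0 0 0'
python3 - <<'E'
from h import *
s=telemetry.observe();print(s["qpos"],s["position"],s["tool_rot"])
W=np.load("scene0.npz")["W"]; W2=np.load("side0.npz")["W"]
P=np.r_[W.reshape(-1,3),W2.reshape(-1,3)]
m=(P[:,0]>.47)&(P[:,0]<.60)&(P[:,1]>.06)&(P[:,1]<.37)&(P[:,2]>.007)&(P[:,2]<.013);q=P[m]
r=cv2.minAreaRect((q[:,:2]*1000).astype(np.float32));print(len(q),r,q[:,2].mean())
q=q[q[:,0]<.56]
# front edge: per y-bin min x
for a in np.arange(.11,.34,.03):
    k=q[abs(q[:,1]-a)<.01]; print(round(a,3),np.percentile(k[:,0],2))
E
```

```text
clock: 3.53
position: [0.4098, -0.294, 0.0388]
tool_rot: [3.14, 0.001, 1.427]
force: [0.4, -0.6, 0.2]
grip_width: 0.0099
finger_force: 0.0
clock: 4.2
position: [0.4108, -0.2944, 0.1319]
tool_rot: [3.137, 0.002, 1.427]
force: [0.2, -0.5, 0.8]
grip_width: 0.0097
finger_force: 0.0
[ 0.79067432  0.46427836 -0.37406947  1.97814068  0.24696687  0.73750721
  0.12586382] [ 0.41082269 -0.29439744  0.13191327] [3.13709006e+00 2.25911991e-03 1.42719688e+00]
3710 ((547.0488891601562, 217.4537353515625), (243.4416046142578, 107.08997344970703), 88.4260482788086) 0.0097302946235475
0.11 0.4939154731514643
0.14 0.49420004240584603
0.17 0.4943734781519501
0.2 0.49550788794546025
0.23 0.49720160866056606
0.26 0.49726126684101424
0.29 0.4984203889567425
0.32 0.49898473922805053
```

The fingers closed to 10 mm with no force, so the grasp missed. I'll look.

Run:
```python
from h import *
s=telemetry.observe(); f=grab_frame("wrist"); W=cloud(f,s)
save(f,"w2.png",s=1.4)
P=W.reshape(-1,3); m=(abs(P[:,0]-.41)<.05)&(abs(P[:,1]+.29)<.06)&(P[:,2]>.045)&(P[:,2]<.056); q=P[m]
print(len(q), cv2.minAreaRect((q[:,:2]*1000).astype(np.float32)),q[:,2].mean())
```

```text
630 ((408.2951354980469, -293.097412109375), (15.918169021606445, 25.415498733520508), 81.20049285888672) 0.049622240893513754
```

View pics/w2.png

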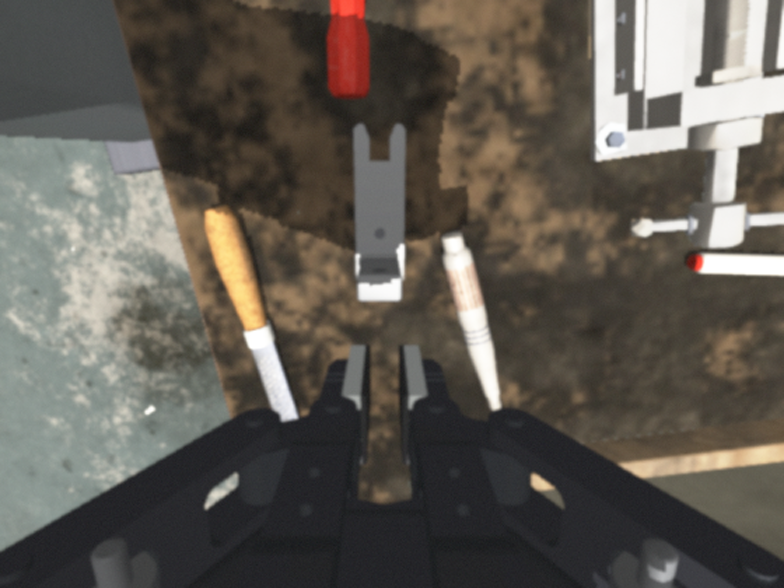

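Run:
```python
from h import *
s=telemetry.observe(); f=grab_frame("wrist"); W=cloud(f,s); R=Ro.from_euler("xyz",s["tool_rot"]).as_matrix()
T=(W-s["position"])@R
np.set_printoptions(precision=4,suppress=True)
print(f["hand_eye"],s["position"],s["grip_width"],f["cx"],f["cy"],f["vertical_fov"])
for u,v in((254,250),(254,270),(258,290),(262,310),(262,330),(296,250),(296,270),(294,300),(290,330),(272,205)): print(u,v,T[v,u],W[v,u])
P=T.reshape(-1,3); m=(P[:,2]>0)&(P[:,2]<.035)&(abs(P[:,1])<.05); q=P[m]; print(len(q),np.percentile(q,[1,50,99],axis=0) if len(q) else "")
f=grab_frame("scene");W=cloud(f).reshape(-1,3)
m=(np.hypot(W[:,0]-.41,W[:,1]+.294)<.06)&(W[:,2]>.06)&(W[:,2]<.135);q=W[m];print(len(q),q.min(0),q.max(0))
for z in np.arange(.1,.2,.01):
    k=W[(np.hypot(W[:,0]-.41,W[:,1]+.294)<.1)&(abs(W[:,2]-z)<.005)]; print(round(z,3),len(k),k.mean(0) if len(k) else "", k.min(0) if len(k) else "",k.max(0) if len(k) else "")
```

```text
[[ 0.0002 -0.9581 -0.2864  0.0736]
 [ 1.     -0.0001  0.0009 -0.0002]
 [-0.0009 -0.2864  0.9581 -0.1606]
 [ 0.      0.      0.      1.    ]] [ 0.4103 -0.2942  0.1303] 0.009744726603697127 274.2565500072953 205.28136145991022 67.59759494606854
254 250 [ 0.0118 -0.0095 -0.0266] [ 0.4024 -0.2811  0.1568]
254 270 [ 0.0114 -0.0084 -0.0451] [ 0.4034 -0.2816  0.1753]
258 290 [ 0.0083 -0.0063 -0.0551] [ 0.405  -0.2849  0.1854]
262 310 [-0.0022 -0.005  -0.0528] [ 0.4048 -0.2956  0.183 ]
262 330 [-0.0103 -0.005  -0.0545] [ 0.4036 -0.3036  0.1847]
296 250 [ 0.0111  0.0101 -0.0251] [ 0.4218 -0.2846  0.1554]
296 270 [ 0.0114  0.0088 -0.0451] [ 0.4205 -0.2841  0.1754]
294 300 [ 0.0093  0.0069 -0.0633] [ 0.4182 -0.2858  0.1936]
290 330 [-0.0095  0.0061 -0.0555] [ 0.4148 -0.3043  0.1858]
272 205 [ 0.0017 -0.0018  0.0807] [ 0.4089 -0.2925  0.0495]
0 Traceback (most recent call last):
  File "<stdin>", line 9, in <module>
    return umr_minimum(a, axis, None, out, keepdims, initial, where)
ValueError: zero-size array to reduction operation minimum which has no identity
```

Wrist depth puts the fingertips at tool z ≈ -0.020 instead of +0.019, so the real pads would be about 39 mm above the reported TCP. That explains the miss. I'll cross-check it with the fixed cameras.

Run:
```python
from h import *
np.set_printoptions(precision=4,suppress=True)
for n in("scene","side"):
  f=grab_frame(n);W=cloud(f).reshape(-1,3)
  for z in np.arange(.07,.26,.01):
    k=W[(np.hypot(W[:,0]-.41,W[:,1]+.294)<.1)&(abs(W[:,2]-z)<.005)]
    if len(k): print(n,round(z,3),len(k),k.mean(0),np.ptp(k,axis=0))
```

```text
scene 0.14 1 [ 0.4016 -0.29    0.1429] [0. 0. 0.]
scene 0.15 25 [ 0.4092 -0.2868  0.1506] [0.0332 0.0169 0.0091]
scene 0.16 40 [ 0.4022 -0.2854  0.1599] [0.039  0.0214 0.0092]
scene 0.17 45 [ 0.4043 -0.286   0.1698] [0.0391 0.0211 0.0098]
scene 0.18 46 [ 0.4061 -0.2866  0.1799] [0.0383 0.0222 0.0099]
scene 0.19 45 [ 0.4087 -0.2844  0.1907] [0.0657 0.024  0.009 ]
scene 0.2 95 [ 0.4046 -0.2854  0.1995] [0.0903 0.0305 0.0096]
scene 0.21 95 [ 0.4048 -0.2852  0.2103] [0.0992 0.0385 0.0098]
scene 0.22 110 [ 0.4072 -0.2844  0.2198] [0.1104 0.0319 0.0099]
scene 0.23 119 [ 0.4044 -0.2824  0.2303] [0.1256 0.0361 0.0099]
scene 0.24 133 [ 0.3969 -0.2824  0.2399] [0.1265 0.0322 0.0098]
scene 0.25 113 [ 0.3975 -0.2802  0.2499] [0.0999 0.0244 0.0098]
side 0.14 2 [ 0.4122 -0.2977  0.1437] [0.0005 0.0077 0.0003]
side 0.15 19 [ 0.405  -0.2876  0.1507] [0.0292 0.0195 0.0092]
side 0.16 39 [ 0.4049 -0.2889  0.1601] [0.0403 0.0256 0.0098]
side 0.17 33 [ 0.4044 -0.2881  0.17  ] [0.0362 0.0273 0.0096]
side 0.18 33 [ 0.4058 -0.2892  0.1794] [0.0362 0.0289 0.0096]
side 0.19 47 [ 0.4083 -0.286   0.1909] [0.0686 0.0353 0.009 ]
side 0.2 83 [ 0.4081 -0.2884  0.1995] [0.0851 0.0366 0.0099]
side 0.21 75 [ 0.4095 -0.2874  0.2105] [0.0973 0.0388 0.0097]
side 0.22 84 [ 0.4115 -0.2866  0.2199] [0.1172 0.0395 0.0099]
side 0.23 93 [ 0.4093 -0.2831  0.2306] [0.1229 0.0287 0.0099]
side 0.24 120 [ 0.4002 -0.2843  0.24  ] [0.1277 0.0328 0.01  ]
side 0.25 108 [ 0.3989 -0.2821  0.2501] [0.097  0.0292 0.0097]
```

All three cameras agree: tips at reported z + about 0.017. I'll descend to reported z ≈ 0.001, which puts the tips at about 0.018.

```bash
python3 -m crank '0.04 0.0008 -0.0021 0 0 0 0;0.04 0 0 0 0 0 0;0.04 0 0 0.02 0 0 0;0.04 0 0 0.02 0 0 0;0.04 0 0 0.02 0 0 0;0.04 0 0 0.02 0 0 0;0.04 0 0 0.01 0 0 0;0.04 0 0 0 0 0 0' 30
python3 -m crank '0.04 0 0 0.01 0 0 0;0.04 0 0 0.01 0 0 0;0.04 0 0 0.01 0 0 0;0.04 0 0 0.008 0 0 0;0.04 0 0 0 0 0 0;0.02 0 0 0 0 0 0;0.01 0 0 0 0 0 0;0.01 0 0 0 0 0 0'
```

```text
clock: 5.12
position: [0.4064, -0.2916, 0.0359]
tool_rot: [-3.138, -0.002, 1.428]
force: [-1.1, 0.3, -0.7]
grip_width: 0.0402
finger_force: 0.0
clock: 5.78
position: [0.4076, -0.2925, 0.0001]
tool_rot: [3.141, 0.0, 1.427]
force: [-0.5, -0.0, -1.7]
grip_width: 0.0255
finger_force: 29.6
```

```bash
python3 -m crank '0.01 0 0 0 0 0 0;0.01 0 0 -0.005 0 0 0;0.01 0 0 -0.015 0 0 0;0.01 0 0 -0.02 0 0 0;0.01 0 0 -0.02 0 0 0;0.01 0 0 -0.02 0 0 0;0.01 0 0 -0.02 0 0 0;0.01 0 0 0 0 0 0' 40
python3 - <<'E'
from h import *
s=telemetry.observe();print(s["qpos"],s["position"],s["tool_rot"],s["grip_width"],s["finger_force"],s["force"])
E
```

```text
clock: 6.45
position: [0.4087, -0.2934, 0.1034]
tool_rot: [3.137, 0.002, 1.427]
force: [1.6, -1.0, -0.9]
grip_width: 0.0256
finger_force: 42.3
[ 0.77841843  0.50636154 -0.36014218  2.00430653  0.2789822   0.6729633
  0.09695678] [ 0.4087347  -0.29336818  0.10344302] [3.13741220e+00 2.14794863e-03 1.42701228e+00] 0.025593131240355116 42.30580151081085 [ 1.55090577 -0.9637622  -0.87154646]
```

Lifted, grip 42 N. Carrying toward the stand, then turning to face it.

```bash
R='';
python3 -m crank '0.01 0.027 -0.002 0 0 0 0;0.01 0.027 -0.002 0 0 0 0;0.01 0.027 -0.002 0 0 0 0;0.01 0.027 -0.002 0 0 0 0;0.01 0.027 -0.002 0 0 0 0;0.01 0.027 -0.002 0 0 0 0;0.01 0.027 -0.002 0 0 0 0;0.01 0.027 -0.002 0 0 0 0'
python3 -m crank '0.01 0.027 -0.002 0 0 0 0;0.01 0.027 -0.002 0 0 0 0;0.01 0.027 -0.002 0 0 0 0;0.01 0.027 -0.002 0 0 0 0;0.01 0.027 -0.002 0 0 0 0;0.01 0.02 -0.002 0 0 0 0;0.01 0.02 -0.002 0 0 0 0;0.01 0.02 -0.002 0 0 0 0'
python3 -m crank '0.01 0 0 0 0 0 7;0.01 0 0 0 0 0 7;0.01 0 0 0 0 0 7;0.01 0 0 0 0 0 7;0.01 0 0 0 0 0 7;0.01 0 0 0 0 0 7;0.01 0 0 0 0 0 7;0.01 0 0 0 0 0 0'
python3 -m crank '0.01 0 0 0 0 0 7;0.01 0 0 0 0 0 7;0.01 0 0 0 0 0 7;0.01 0 0 0 0 0 7;0.01 0 0 0 0 0 6;0.01 0 0 0 0 0 0;0.01 0 0 0 0 0 0;0.01 0 0 0 0 0 0'
python3 - <<'E'
from h import *
s=telemetry.observe();print(s["qpos"],s["position"],s["tool_rot"],s["grip_width"],s["finger_force"],s["force"])
f=grab_frame("wrist"); W=cloud(f,s); np.savez("w3.npz",W=W,p=f["pixels"])
save(f,"w3.png",s=1.4)
E
```

```text
clock: 7.12
position: [0.4222, -0.0751, 0.0998]
tool_rot: [3.142, 0.0, 1.427]
force: [0.4, 0.9, -1.3]
grip_width: 0.0253
finger_force: 42.1
clock: 7.78
position: [0.4342, 0.12, 0.0998]
tool_rot: [-3.142, 0.0, 1.428]
force: [0.9, 0.0, -1.9]
grip_width: 0.0256
finger_force: 42.1
clock: 8.45
position: [0.4344, 0.119, 0.0998]
tool_rot: [3.141, 0.0, 0.566]
force: [0.4, 0.8, -1.3]
grip_width: 0.0252
finger_force: 42.1
clock: 9.12
position: [0.4344, 0.119, 0.0998]
tool_rot: [3.142, 0.0, -0.015]
force: [-1.0, 0.8, -1.3]
grip_width: 0.0254
finger_force: 42.1
[-0.39361185  0.43206602 -0.00676199  2.14572233  0.00521834  0.56397759
 -1.99043401] [0.43442473 0.11896298 0.09977918] [ 3.14156725e+00  1.61957572e-04 -1.54745811e-02] 0.02538917060405976 42.107341289520264 [-0.96823423  0.75747333 -1.25452522]
```

View pics/w3.png

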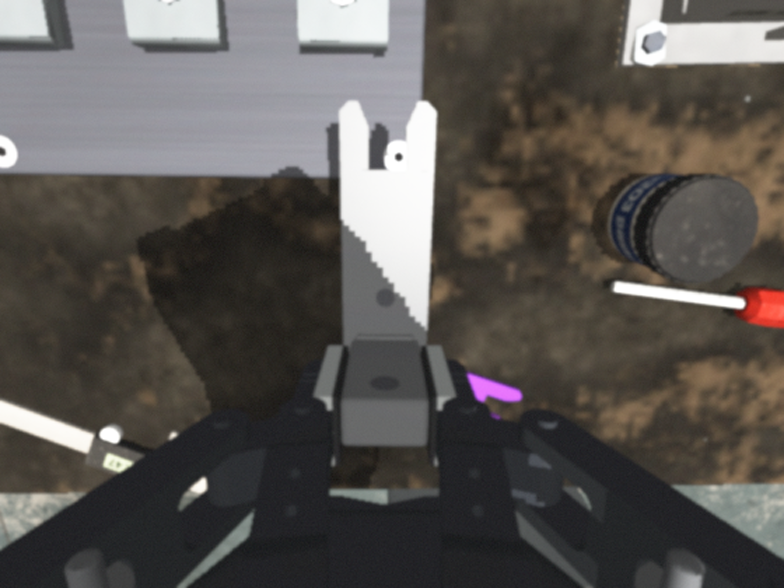

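The wrist view shows the feeler held square: slot bottom at (388,168), right foot at (343,25), middle foot at (172,25). Now I'll measure the stand and the held blade.

```bash
cat > m.py <<'E'
from h import *
def feet(W):
    P=W.reshape(-1,3)
    k=P[(P[:,2]>.025)&(P[:,2]<.032)&(P[:,0]>.5)&(P[:,1]<.36)]
    for y in(.137,.217,.297):
        q=k[abs(k[:,1]-y)<.04]
        if len(q)>50: print("foot",y,len(q),"x front %.4f"%np.percentile(q[:,0],1.5),"y %.4f %.4f"%tuple(np.percentile(q[:,1],[1,99])),"mid %.4f z %.4f"%(np.percentile(q[:,1],[1,99]).mean(),q[:,2].mean()))
    k=P[(P[:,2]>.007)&(P[:,2]<.0135)&(P[:,0]>.47)&(P[:,0]<.56)&(P[:,1]>.05)&(P[:,1]<.36)]
    X=[(a,np.percentile(k[abs(k[:,1]-a)<.008][:,0],1.5)) for a in np.arange(.0,.34,.016) if (abs(k[:,1]-a)<.008).sum()>80]
    X=np.array(X); print(np.round(X,4).tolist(),"right edge y",np.percentile(k[:,1],.5),"z",k[:,2].mean())
def blade(W,s):
    R=Ro.from_euler("xyz",s["tool_rot"]).as_matrix(); T=(W-s["position"])@R
    return T
if __name__=="__main__":
    s=telemetry.observe(); W=np.load("w3.npz")["W"]; feet(W)
    T=blade(W,s); P=T.reshape(-1,3)
    k=P[(P[:,0]>.02)&(P[:,0]<.11)&(abs(P[:,1])<.03)&(abs(P[:,2])<.012)]
    A=np.c_[k[:,:2],np.ones(len(k))]; print("blade",len(k),"plane",np.linalg.lstsq(A,k[:,2],rcond=None)[0],"tip",np.percentile(k[:,0],99.5))
    for a in(.025,.04,.055,.065): q=k[abs(k[:,0]-a)<.005][:,1]; print(a,q.min(),q.max(),(q.min()+q.max())/2)
    c=k[(abs(k[:,1])<.005)]; print("slot bottom x",np.percentile(c[:,0],99))
E
python3 m.py
```

```text
foot 0.137 2177 x front 0.5579 y 0.1165 0.1575 mid 0.1370 z 0.0284
foot 0.217 2130 x front 0.5601 y 0.1957 0.2375 mid 0.2166 z 0.0284
foot 0.297 1104 x front 0.5622 y 0.2750 0.2987 mid 0.2869 z 0.0282
[[0.096, 0.5305], [0.112, 0.5011], [0.128, 0.5019], [0.144, 0.4978], [0.16, 0.4973], [0.176, 0.4982], [0.192, 0.4985], [0.208, 0.4987], [0.224, 0.4997], [0.24, 0.5], [0.256, 0.5002], [0.272, 0.5005], [0.288, 0.5014], [0.304, 0.5017], [0.32, 0.5013]] right edge y 0.09995988300519915 z 0.010108871072790706
blade 7857 plane [ 0.00216387 -0.00168903 -0.00430069] tip 0.0894663206828652
0.025 -0.0162287416442683 0.015759736181236886 -0.00023450273151570666
0.04 -0.016149446277698053 0.015946648595408223 -0.00010139884114491494
0.055 -0.015850250263550993 0.016036509565020257 9.312965073463193e-05
0.065 -0.015903475491867977 0.01618239997062965 0.00013946223938083625
slot bottom x 0.06803360490184909
```

Blade underside is at tool z ≈ 0. The blade yaw of -0.025 matches the stand's -0.027. Right bolt ≈ (0.584, 0.137). Lowering in front of the right foot.

```bash
python3 -m crank '0.01 0.0051 -0.0051 0.01 0 0 0;0.01 0.0051 -0.0051 0.01 0 0 0;0.01 0.0051 -0.0051 0.01 0 0 0;0.01 0.0051 -0.0051 0.01 0 0 0;0.01 0 0 0.015 0 0 0;0.01 0 0 0.015 0 0 0;0.01 0 0 0.009 0 0 0;0.01 0 0 0 0 0 0'
python3 -m crank '0.01 0 0 0.004 0 0 0;0.01 0 0 0.002 0 0 0;0.01 0 0 0.001 0 0 0;0.01 0 0 0.001 0 0 0;0.01 0 0 0 0 0 0;0.01 0 0 0 0 0 0;0.01 0 0 0 0 0 0;0.01 0 0 0 0 0 0'
python3 - <<'E'
from m import *
s=telemetry.observe();print(s["qpos"],s["position"],s["tool_rot"],s["force"],s["moment"])
f=grab_frame("wrist"); W=cloud(f,s); save(f,"w4.png",s=1.4); feet(W)
P=blade(W,s).reshape(-1,3)
k=P[(P[:,0]>.02)&(P[:,0]<.085)&(abs(P[:,1])<.015)&(abs(P[:,2])<.012)]
print(np.percentile(k[:,2],[5,50,95]))
E
```

```text
clock: 9.83
position: [0.4545, 0.1385, 0.0193]
tool_rot: [3.141, 0.002, -0.019]
force: [-0.5, 0.9, -1.9]
grip_width: 0.0254
finger_force: 42.1
clock: 10.5
position: [0.4554, 0.1389, 0.013]
tool_rot: [-3.141, -0.0, -0.021]
force: [-0.5, -0.2, -1.9]
grip_width: 0.0252
finger_force: 42.1
[-0.41602961  0.63089736 -0.00607835  2.12058038  0.00939539  0.38990334
 -2.02159599] [0.45543544 0.13894416 0.01295294] [-3.14147882e+00 -2.07091796e-04 -2.11723629e-02] [-0.53403677 -0.17446523 -1.87125776] [-0.00775805  0.00053804 -0.00559067]
foot 0.137 4067 x front 0.5577 y 0.1165 0.1577 mid 0.1371 z 0.0282
foot 0.217 4014 x front 0.5600 y 0.1958 0.2375 mid 0.2167 z 0.0282
[[0.096, 0.4969], [0.112, 0.4965], [0.128, 0.5024], [0.144, 0.5244], [0.16, 0.4983], [0.176, 0.4983], [0.192, 0.4987], [0.208, 0.499], [0.224, 0.4998], [0.24, 0.5003], [0.256, 0.5005], [0.272, 0.5005], [0.288, 0.4999]] right edge y 0.09912085009299139 z 0.01005342983688948
[-0.00521928 -0.00408929  0.00303363]
```

```bash
python3 -m crank '0.01 0 0 0.001 0 0 0;0.01 0 0 0.0007 0 0 0;0.01 0 0 0.0005 0 0 0;0.01 0 0 0 0 0 0;0.01 0.002 0 0 0 0 0;0.01 0.002 0 0 0 0 0;0.01 0.002 0 0 0 0 0;0.01 0.002 0 0 0 0 0' 25
python3 -m crank '0.01 0.001 0 0 0 0 0;0.01 0.001 0 0 0 0 0;0.01 0.001 0 0 0 0 0;0.01 0.001 0 0 0 0 0;0.01 0.001 0 0 0 0 0;0.01 0.001 0 0 0 0 0;0.01 0 0 0 0 0 0;0.01 0 0 0 0 0 0'
```

```text
clock: 11.22
position: [0.4637, 0.1387, 0.0106]
tool_rot: [-3.142, -0.0, -0.021]
force: [-0.6, 0.5, -2.0]
grip_width: 0.0254
finger_force: 42.1
clock: 11.88
position: [0.4694, 0.1386, 0.0106]
tool_rot: [-3.142, 0.0, -0.021]
force: [0.5, 0.2, -1.3]
grip_width: 0.0256
finger_force: 42.1
```

```bash
python3 -m crank '0.01 0.0005 0 0 0 0 0;0.01 0.0005 0 0 0 0 0;0.01 0.0005 0 0 0 0 0;0.01 0.0005 0 0 0 0 0;0.01 0.0005 0 0 0 0 0;0.01 0.0005 0 0 0 0 0;0.01 0.0005 0 0 0 0 0;0.01 0 0 0 0 0 0' 20
python3 -m crank '0.01 0.0005 0 0 0 0 0;0.01 0.0005 0 0 0 0 0;0.01 0.0005 0 0 0 0 0;0.01 0.0005 0 0 0 0 0;0.01 0.0005 0 0 0 0 0;0.01 0 0 0 0 0 0;0.01 0 0 0 0 0 0;0.01 0 0 0 0 0 0'
```

```text
clock: 12.55
position: [0.473, 0.1385, 0.0106]
tool_rot: [-3.142, -0.0, -0.021]
force: [-0.4, -0.1, -1.9]
grip_width: 0.0252
finger_force: 42.1
clock: 13.22
position: [0.4753, 0.1384, 0.0106]
tool_rot: [3.142, 0.0, -0.021]
force: [-0.2, 0.0, -1.9]
grip_width: 0.0256
finger_force: 42.1
```

```bash
python3 -m crank '0.01 0.0004 0 0 0 0 0;0.01 0.0004 0 0 0 0 0;0.01 0.0004 0 0 0 0 0;0.01 0 0 0 0 0 0;0.01 0 0 0 0 0 0;0.01 0 0 0 0 0 0;0.01 0 0 0 0 0 0;0.01 0 0 0 0 0 0'
python3 -m crank '0.01 0.0004 0 0 0 0 0;0.01 0.0004 0 0 0 0 0;0.01 0.0004 0 0 0 0 0;0.01 0 0 0 0 0 0;0.01 0 0 0 0 0 0;0.01 0 0 0 0 0 0;0.01 0 0 0 0 0 0;0.01 0 0 0 0 0 0'
```

```text
clock: 13.88
position: [0.4766, 0.1385, 0.0106]
tool_rot: [-3.142, -0.0, -0.021]
force: [-0.3, 0.2, -1.4]
grip_width: 0.0253
finger_force: 42.1
clock: 14.55
position: [0.4777, 0.1384, 0.0106]
tool_rot: [-3.142, 0.0, -0.021]
force: [-0.2, 0.1, -2.4]
grip_width: 0.0256
finger_force: 42.1
```

```bash
python3 -m crank '0.01 0.0004 0 0 0 0 0;0.01 0.0004 0 0 0 0 0;0.01 0.0004 0 0 0 0 0;0.01 0 0 0 0 0 0;0.01 0 0 0 0 0 0;0.01 0 0 0 0 0 0;0.01 0 0 0 0 0 0;0.01 0 0 0 0 0 0'
python3 -m crank '0.01 0.0004 0 0 0 0 0;0.01 0.0004 0 0 0 0 0;0.01 0.0004 0 0 0 0 0;0.01 0.0004 0 0 0 0 0;0.01 0 0 0 0 0 0;0.01 0 0 0 0 0 0;0.01 0 0 0 0 0 0;0.01 0 0 0 0 0 0'
```

```text
clock: 15.22
position: [0.4789, 0.1384, 0.0106]
tool_rot: [3.142, 0.0, -0.021]
force: [-1.0, -0.0, -2.1]
grip_width: 0.0254
finger_force: 42.1
clock: 15.88
position: [0.4805, 0.1383, 0.0106]
tool_rot: [3.142, 0.0, -0.021]
force: [-0.1, 0.4, -1.0]
grip_width: 0.0254
finger_force: 42.1
```

The tip is 14 mm in with no resistance, past where packing would jam it. I'll check alignment before sliding on to the bolt.

Run:
```python
from m import *
s=telemetry.observe(); f=grab_frame("wrist"); W=cloud(f,s); save(f,"w5.png",s=1.4); feet(W)
P=W.reshape(-1,3); L=s["position"]
for a in(.022,.035,.05,.065,.072):
    q=P[(abs(P[:,0]-L[0]-a)<.004)&(abs(P[:,1]-.137)<.022)&(P[:,2]>.0122)&(P[:,2]<.018)]
    if len(q)>20: print(a,len(q),q[:,1].min(),q[:,1].max(),(q[:,1].min()+q[:,1].max())/2,q[:,2].mean())
```

```text
foot 0.137 8751 x front 0.5583 y 0.1160 0.1573 mid 0.1367 z 0.0286
foot 0.217 8839 x front 0.5606 y 0.1952 0.2373 mid 0.2163 z 0.0285
[[0.096, 0.4968], [0.112, 0.4966], [0.128, 0.4919], [0.144, 0.4925], [0.16, 0.4983], [0.176, 0.4985], [0.192, 0.4987], [0.208, 0.4998], [0.224, 0.5], [0.24, 0.5003], [0.256, 0.5006], [0.272, 0.5009], [0.288, 0.501]] right edge y 0.09912995746315045 z 0.010044448647012644
0.022 884 0.12232397705955479 0.15409135235508042 0.1382076647073176 0.014881973430127754
0.035 939 0.12185202216097168 0.15341425843475723 0.13763314029786444 0.014734423711342887
0.05 1029 0.12105536626573342 0.15687677931331864 0.13896607278952602 0.014734399075441872
0.065 1073 0.12068358531995343 0.15252716934742883 0.13660537733369113 0.014808535885005296
0.072 706 0.12025043181378564 0.15264350563990456 0.13644696872684509 0.014792633932270753
```

View pics/w5.png

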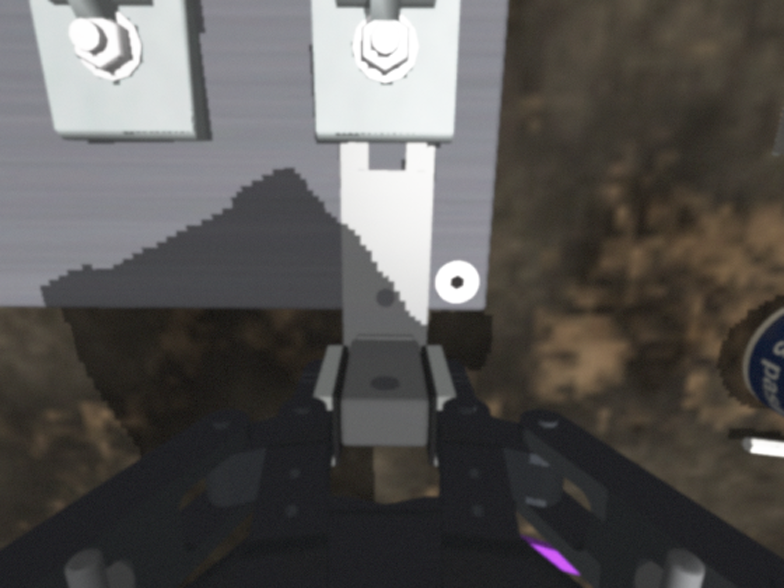

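The picture shows the fork already under the right foot (388,145), in line with the bolt at (385,40). About 30 mm remain. Sliding on gently.

```bash
python3 -m crank '0.01 0.0007 -0.0002 0 0 0 0;0.01 0.0007 -0.0002 0 0 0 0;0.01 0.0007 -0.0001 0 0 0 0;0.01 0.0007 0 0 0 0 0;0.01 0.0007 0 0 0 0 0;0.01 0.0007 0 0 0 0 0;0.01 0.0007 0 0 0 0 0;0.01 0.0007 0 0 0 0 0'
python3 -m crank '0.01 0.0007 0 0 0 0 0;0.01 0.0007 0 0 0 0 0;0.01 0.0007 0 0 0 0 0;0.01 0.0007 0 0 0 0 0;0.01 0.0007 0 0 0 0 0;0.01 0.0007 0 0 0 0 0;0.01 0.0007 0 0 0 0 0;0.01 0 0 0 0 0 0'
```

```text
clock: 16.6
position: [0.4862, 0.1387, 0.0106]
tool_rot: [-3.142, -0.0, -0.021]
force: [-0.2, -0.1, -1.3]
grip_width: 0.0251
finger_force: 42.1
clock: 17.27
position: [0.4912, 0.1386, 0.0106]
tool_rot: [-3.142, -0.0, -0.021]
force: [-0.6, -0.3, -2.1]
grip_width: 0.0258
finger_force: 42.1
```

```bash
python3 -m crank '0.01 0.0008 0 0 0 0 0;0.01 0.0008 0 0 0 0 0;0.01 0.0008 0 0 0 0 0;0.01 0.0008 0 0 0 0 0;0.01 0.0008 0 0 0 0 0;0.01 0.0008 0 0 0 0 0;0.01 0.0008 0 0 0 0 0;0.01 0 0 0 0 0 0'
python3 -m crank '0.01 0.0008 0 0 0 0 0;0.01 0.0008 0 0 0 0 0;0.01 0.0008 0 0 0 0 0;0.01 0.0008 0 0 0 0 0;0.01 0.0008 0 0 0 0 0;0.01 0.0008 0 0 0 0 0;0.01 0.0008 0 0 0 0 0;0.01 0 0 0 0 0 0'
```

```text
clock: 17.93
position: [0.4968, 0.1385, 0.0106]
tool_rot: [-3.142, -0.0, -0.021]
force: [-0.4, 0.1, -2.3]
grip_width: 0.0255
finger_force: 42.1
clock: 18.6
position: [0.5025, 0.1384, 0.0106]
tool_rot: [-3.142, -0.0, -0.021]
force: [-0.2, 0.1, -2.2]
grip_width: 0.0254
finger_force: 42.1
```

Expected contact at x ≈ 0.510–0.511, so I'm using finer steps now.

```bash
python3 -m crank '0.01 0.0006 0 0 0 0 0;0.01 0.0006 0 0 0 0 0;0.01 0.0006 0 0 0 0 0;0.01 0.0006 0 0 0 0 0;0.01 0.0006 0 0 0 0 0;0.01 0.0006 0 0 0 0 0;0.01 0.0006 0 0 0 0 0;0.01 0 0 0 0 0 0'
python3 -m crank '0.01 0.0003 0 0 0 0 0;0.01 0.0003 0 0 0 0 0;0.01 0.0003 0 0 0 0 0;0.01 0.0003 0 0 0 0 0;0.01 0 0 0 0 0 0;0.01 0 0 0 0 0 0;0.01 0 0 0 0 0 0;0.01 0 0 0 0 0 0'
```

```text
clock: 19.27
position: [0.5066, 0.1383, 0.0106]
tool_rot: [-3.142, -0.0, -0.021]
force: [0.7, -0.6, -2.2]
grip_width: 0.0253
finger_force: 42.1
clock: 19.93
position: [0.5076, 0.1383, 0.0106]
tool_rot: [-3.142, 0.0, -0.021]
force: [-0.1, -0.4, -2.0]
grip_width: 0.0251
finger_force: 42.1
```

```bash
python3 -m crank '0.01 0.0003 0 0 0 0 0;0.01 0.0003 0 0 0 0 0;0.01 0.0003 0 0 0 0 0;0.01 0 0 0 0 0 0;0.01 0 0 0 0 0 0;0.01 0 0 0 0 0 0;0.01 0 0 0 0 0 0;0.01 0 0 0 0 0 0'
```

```text
clock: 20.6
position: [0.5086, 0.1382, 0.0106]
tool_rot: [-3.142, 0.0, -0.021]
force: [-1.2, -0.2, -2.1]
grip_width: 0.0255
finger_force: 42.1
```

```bash
python3 -m crank '0.01 0.0003 0 0 0 0 0;0.01 0.0003 0 0 0 0 0;0.01 0 0 0 0 0 0;0.01 0 0 0 0 0 0;0.01 0 0 0 0 0 0;0.01 0 0 0 0 0 0;0.01 0 0 0 0 0 0;0.01 0 0 0 0 0 0'
```

```text
clock: 21.27
position: [0.5092, 0.1382, 0.0106]
tool_rot: [-3.142, 0.0, -0.021]
force: [0.5, -0.2, -2.1]
grip_width: 0.0252
finger_force: 42.1
```

```bash
python3 -m crank '0.01 0.0003 0 0 0 0 0;0.01 0.0003 0 0 0 0 0;0.01 0 0 0 0 0 0;0.01 0 0 0 0 0 0;0.01 0 0 0 0 0 0;0.01 0 0 0 0 0 0;0.01 0 0 0 0 0 0;0.01 0 0 0 0 0 0'
```

```text
clock: 21.93
position: [0.5098, 0.1382, 0.0106]
tool_rot: [3.142, -0.0, -0.021]
force: [0.4, -0.5, -2.4]
grip_width: 0.0251
finger_force: 42.1
```

```bash
python3 -m crank '0.01 0.0003 0 0 0 0 0;0.01 0.0003 0 0 0 0 0;0.01 0 0 0 0 0 0;0.01 0 0 0 0 0 0;0.01 0 0 0 0 0 0;0.01 0 0 0 0 0 0;0.01 0 0 0 0 0 0;0.01 0 0 0 0 0 0'
```

```text
clock: 22.6
position: [0.5104, 0.1382, 0.0106]
tool_rot: [-3.142, -0.0, -0.021]
force: [0.1, -0.4, -1.8]
grip_width: 0.0256
finger_force: 42.1
```

```bash
python3 -m crank '0.01 0.0003 0 0 0 0 0;0.01 0 0 0 0 0 0;0.01 0 0 0 0 0 0;0.01 0 0 0 0 0 0;0.01 0 0 0 0 0 0;0.01 0 0 0 0 0 0;0.01 0 0 0 0 0 0;0.01 0 0 0 0 0 0'
```

```text
clock: 23.27
position: [0.5107, 0.1382, 0.0106]
tool_rot: [-3.142, -0.0, -0.021]
force: [-0.4, -1.1, -1.7]
grip_width: 0.0252
finger_force: 42.1
```

```bash
python3 -m crank '0.01 0.0003 0 0 0 0 0;0.01 0 0 0 0 0 0;0.01 0 0 0 0 0 0;0.01 0 0 0 0 0 0;0.01 0 0 0 0 0 0;0.01 0 0 0 0 0 0;0.01 0 0 0 0 0 0;0.01 0 0 0 0 0 0'
```

```text
clock: 23.93
position: [0.511, 0.1382, 0.0106]
tool_rot: [-3.142, 0.0, -0.021]
force: [-0.4, 0.5, -2.3]
grip_width: 0.0257
finger_force: 42.1
```

```bash
python3 -m crank '0.01 0.0003 0 0 0 0 0;0.01 0 0 0 0 0 0;0.01 0 0 0 0 0 0;0.01 0 0 0 0 0 0;0.01 0 0 0 0 0 0;0.01 0 0 0 0 0 0;0.01 0 0 0 0 0 0;0.01 0 0 0 0 0 0'
python3 - <<'E'
from m import *
s=telemetry.observe(); f=grab_frame("wrist"); W=cloud(f,s); feet(W); L=s["position"]
# hole/bolt: nut & bolt points above the foot
P=W.reshape(-1,3); q=P[(P[:,2]>.034)&(P[:,2]<.06)&(abs(P[:,1]-.137)<.012)&(P[:,0]>.565)&(P[:,0]<.605)]
for z in np.arange(.034,.06,.004):
    k=q[abs(q[:,2]-z)<.002]
    if len(k)>15: print(round(z,3),len(k),k.min(0)[:2],k.max(0)[:2])
T=blade(W,s).reshape(-1,3); k=T[(abs(T[:,0])<.02)&(abs(T[:,1])<.016)&(T[:,2]<-.046)&(T[:,2]>-.053)]; print("lug top tool x",np.percentile(k,[2,98],axis=0))
E
```

```text
clock: 24.6
position: [0.5112, 0.1382, 0.0106]
tool_rot: [3.142, 0.0, -0.021]
force: [0.5, 0.5, -1.6]
grip_width: 0.0253
finger_force: 42.1
foot 0.137 7868 x front 0.5174 y 0.1155 0.1572 mid 0.1364 z 0.0286
foot 0.217 8259 x front 0.5609 y 0.1946 0.2373 mid 0.2159 z 0.0285
[[0.096, 0.4971], [0.112, 0.5042], [0.128, 0.5124], [0.16, 0.5085], [0.176, 0.4996], [0.192, 0.4993], [0.208, 0.4995], [0.224, 0.4998], [0.24, 0.5008], [0.256, 0.5013], [0.272, 0.5016], [0.288, 0.5012]] right edge y 0.09907577089460522 z 0.010013943272883899
0.034 479 [0.57620937 0.12540136] [0.59563201 0.14895976]
0.038 569 [0.57672631 0.12525677] [0.59624851 0.14873777]
0.042 528 [0.5800728  0.12508055] [0.59724889 0.14892494]
0.046 205 [0.59603377 0.12503162] [0.59764182 0.14890156]
0.05 233 [0.59661761 0.12510498] [0.59844438 0.14888853]
0.054 360 [0.59746886 0.12502552] [0.60031622 0.14899088]
0.058 677 [0.59806845 0.12501366] [0.6024883  0.14896978]
lug top tool x [[-0.00883806 -0.01399943 -0.05208863]
 [ 0.01099303  0.01358931 -0.04658078]]
```

```bash
python3 -m crank '0.01 0.0003 0 0 0 0 0;0.01 0 0 0 0 0 0;0.01 0 0 0 0 0 0;0.01 0 0 0 0 0 0;0.01 0 0 0 0 0 0;0.01 0 0 0 0 0 0;0.01 0 0 0 0 0 0;0.01 0 0 0 0 0 0'
```

```text
clock: 25.32
position: [0.5115, 0.1382, 0.0106]
tool_rot: [-3.142, 0.0, -0.021]
force: [0.6, 0.6, -1.7]
grip_width: 0.0256
finger_force: 42.1
```

```bash
python3 -m crank '0.01 0.0003 0 0 0 0 0;0.01 0 0 0 0 0 0;0.01 0 0 0 0 0 0;0.01 0 0 0 0 0 0;0.01 0 0 0 0 0 0;0.01 0 0 0 0 0 0;0.01 0 0 0 0 0 0;0.01 0 0 0 0 0 0'
```

```text
clock: 25.98
position: [0.5117, 0.1382, 0.0106]
tool_rot: [3.142, 0.0, -0.021]
force: [-2.1, -0.5, -0.6]
grip_width: 0.0255
finger_force: 42.2
```

```bash
python3 -m crank '0.01 0.0003 0 0 0 0 0;0.01 0 0 0 0 0 0;0.01 0 0 0 0 0 0;0.01 0 0 0 0 0 0;0.01 0 0 0 0 0 0;0.01 0 0 0 0 0 0;0.01 0 0 0 0 0 0;0.01 0 0 0 0 0 0'
```

```text
clock: 26.65
position: [0.5119, 0.1381, 0.0106]
tool_rot: [3.142, 0.0, -0.021]
force: [-5.4, 0.2, 0.5]
grip_width: 0.0253
finger_force: 42.3
```

Contact at x 0.512 with -5 N, exactly where predicted. Releasing: settle, open, rise.

```bash
python3 -m crank '0.01 0 0 0.0003 0 0 0;0.01 0 0 0 0 0 0;0.03 0 0 0 0 0 0;0.035 0 0 0 0 0 0;0.04 0 0 0 0 0 0;0.04 0 0 0 0 0 0;0.04 0 0 0 0 0 0;0.04 0 0 0 0 0 0'
python3 -m crank '0.04 0 0 -0.005 0 0 0;0.04 0 0 -0.01 0 0 0;0.04 0 0 -0.02 0 0 0;0.04 0 0 -0.02 0 0 0;0.04 0 0 -0.02 0 0 0;0.04 0 0 -0.02 0 0 0;0.04 0 0 0 0 0 0;0.04 0 0 0 0 0 0'
python3 - <<'E'
from m import *
s=telemetry.observe(); f=grab_frame("wrist"); W=cloud(f,s); save(f,"w6.png",s=1.4); feet(W)
P=W.reshape(-1,3)
q=P[(abs(P[:,0]-.51)<.02)&(abs(P[:,1]-.138)<.022)&(P[:,2]>.056)&(P[:,2]<.064)]
print("lug",len(q),cv2.minAreaRect((q[:,:2]*1000).astype(np.float32)),q[:,2].mean())
k=P[(P[:,0]>.523)&(P[:,0]<.553)&(abs(P[:,1]-.137)<.014)&(P[:,2]>.009)&(P[:,2]<.02)]
print("blade plane",np.linalg.lstsq(np.c_[k[:,:2]-k[:,:2].mean(0),np.ones(len(k))],k[:,2],rcond=None)[0])
E
```

```text
clock: 27.32
position: [0.5123, 0.1382, 0.0104]
tool_rot: [-3.141, -0.0, -0.021]
force: [-0.1, 0.7, 0.5]
grip_width: 0.04
finger_force: 0.0
clock: 27.98
position: [0.5129, 0.1384, 0.107]
tool_rot: [-3.141, -0.003, -0.021]
force: [-0.1, -0.5, -1.0]
grip_width: 0.04
finger_force: 0.0
foot 0.137 3178 x front 0.5180 y 0.1142 0.1571 mid 0.1356 z 0.0286
foot 0.217 3305 x front 0.5607 y 0.1936 0.2372 mid 0.2154 z 0.0286
foot 0.297 3605 x front 0.5632 y 0.2732 0.3171 mid 0.2951 z 0.0285
[[0.096, 0.4967], [0.112, 0.4968], [0.128, 0.4969], [0.144, 0.5191], [0.16, 0.4981], [0.176, 0.499], [0.192, 0.4994], [0.208, 0.4997], [0.224, 0.5002], [0.24, 0.5002], [0.256, 0.5007], [0.272, 0.501], [0.288, 0.5019], [0.304, 0.5025], [0.32, 0.5029], [0.336, 0.5027]] right edge y 0.09916940098677966 z 0.010106490234536388
lug 810 ((509.981201171875, 138.59561157226562), (25.6916446685791, 16.128616333007812), 88.6292953491211) 0.05970071941762572
blade plane [0.00611727 0.00412391 0.0142189 ]
```

View pics/w6.png

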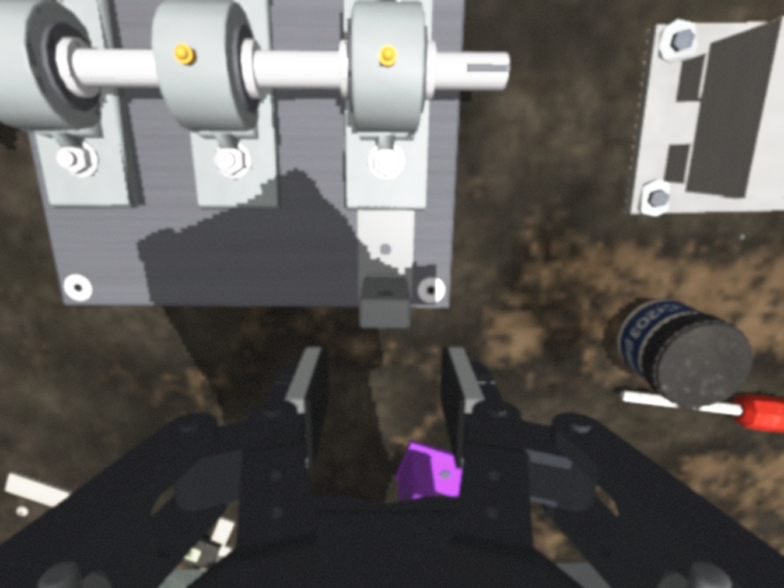

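The last picture shows the feeler flat on the plate under the right foot (388,205), in line with the bolt (387,160). Its lug is free at (386,300). The measured slot point is (0.580, 0.137), at the front of the bolt's shank. Handing in.

```bash
python3 -c "
from workcell import bot; print(bot.job_done())"
```

```text
the job is handed in; nothing more can be done
None
```

The right block's front foot takes the feeler: it is pushed fully home against the holding-down bolt (about 5 N at contact), lies flat, has been let go, and the job is handed in at about 28 s; the judge returned no verdict.

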